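Make up the rework kit tray

ROBOT

A 6-joint arm with a two-finger parallel gripper is mounted at the origin on a cart in front of the work surface, level with it; the furniture and walls round the work are solid. World frame = base frame: x ahead of the robot, y to its left, z up, the work surface at z = 0. Lengths are in m, angles in rad, forces in N, time in s.
With the tool pointing down it reaches from about 0.35 to 0.85 m from the base axis. Payload 8.1 kg.
Tool frame: the origin (TCP) lies midway between the tips of the shut fingers; the grasp point (between the pads) lies 19 mm behind it; z points along the fingers, y is the line along which they close (so a half turn about z gives the same grasp; the last joint's range is limited). The gripper opens to 85 mm and grips with 20 to 120 N. Pads are 22 mm wide; open, the fingers measure 114 mm over their backs; the gripper's body (76 mm by 85 mm) begins 54 mm behind the grasp point. The pads swing forward as they close: fully open they stand 13 mm farther back than shut.
Start: joints at [1.102, 0.13, 1.488, -0, 1.523, -0.085], TCP at [0.225, 0.556, 0.231] pointing down, gripper open.
Joint ranges: [-2.96, 2.96], [-0.89, 2.26], [0.02, 2.5], [-1.34, 4.48], [0, 2.73], [-2.66, 2.66]. Speed limits (rad/s): [2.39, 2.39, 2.79, 3.14, 3.14, 3.14].

INTERFACE

Orientations are given as a unit quaternion [w, x, y, z].
In Python, from workcell import manip, cams gives the robot as it stands.
- The arm moves only by the tool arm_command, never from a script. Its argument "series" is text: rows parted by semicolons, each of 5 numbers parted by spaces: the closure, from 0 (fully open) to 1 (shut), then the shift along the tool's x, y, z each as a share of 0.08 m, from -1 to 1, then the turn about the tool's z as a share of 1.5 rad, from -1 to 1. In form: gripper x y z yaw; .... A call has 1 to 8 rows; each row shifts and turns the commanded pose from where the row before left it, along the tool's axes as they then stand; what a row does not reach is not made up. A row lasts 1/10 s, in which the tool goes at most 50 mm and 8.59 degrees, less where a joint would pass 70% of its speed; a pose out of reach is approached as far as the arm can. A call with a number of a shift or a turn outside -1 to 1 is refused whole. A call with a gripper value outside its range is refused whole. The fingers move at their own pace and stop on an object; the grip force is fixed at half the most. Time passes only in rows, so rows that do not move let the fingers close. It gives the time, the measured TCP pose, the force, the opening and the grip force at its end, in the units of the state.
- manip.sense(): the state, without advancing time (a new reading comes with each control period).
- cams.snapshot(name): name is "scene" or "top" or "wrist"; returns a dict with "color" (480x640x3 uint8, red, green, blue), "z_map" (480x640 float32, m along the optical axis (not along the pixel's ray), 0 where there is no reading), "camera_matrix" (3x3 intrinsics, pixels), "R" (3x3) and "t" (3): a world point X has camera coordinates R X + t. Camera axes: x right, y down, z forward; pixel columns grow to the right and rows downward; lengths in m; the calibration is good to about 2 mm. The wrist camera is an equidistant fisheye: a pixel r from the principal point sees the ray r / f radians off the axis. A picture is of the moment at which its call begins.
- manip.sign_off(): hands the job in; it is judged then, once.
The state is a dict: "t": time; "qpos": joint angles; "joint_vel": joint speeds; "tau": joint torques, N m; "tool_pos": TCP position; "tool_rot": TCP orientation; "force": force on the tool from outside, world axes, zero at the start; "ft_torque": the same for the moment, N m; "gripper_width": opening from 0.0 (shut) to 1.0 (fully open); "gripper_force": force on a finger pad.
Only numpy, scipy, OpenCV 4.12 (cv2) and the standard library are available. Lean on these libraries where they do the work, as an engineer would, in place of code of your own. Each camera call takes 0.05 s, during which the arm holds its last target. There are 200 camera calls.

TASK

Make up the soldering rework kit in the aluminium tray: put the flux tin in the small round nest, the tape roll in the large round nest, the tweezers in the narrow slot and the side cutters in the wide slot, each lying flat and fully down in its pocket, right side up as it lies now (a tool may point either way along its slot). The needle file and the reel of desolder braid do not belong to the kit: leave them lying where they are.

Things in the scene. Friction and masses are not known exactly. Their poses are not given: they have to be found in the camera images.
- flux_tin: shallow open round tin of amber flux, pale wall, 46 mm across, 16 mm high, solid to grasp, 60 g. Starts lying flat on the counter. Origin: centre of its underside; z up. Grasp across its outside.
- tape_roll: roll of black tape with a tan core, 58 x 56 mm across, 19 mm high, 50 g, its hole is not usable for fingers. Starts lying flat on the counter. Origin: centre of its underside; z up. Grasp across its outside.
- tweezers: plain steel tweezers, 120 mm long (along its y), 10 mm wide (x), 9 mm high, 18 g. Starts lying flat on the counter. Origin: centre of its underside; z up. Grasp across its middle.
- side_cutters: side cutters with two red handles, 128 mm long (along y: handles toward +y, jaws toward -y), up to 36 mm wide (x), 12 mm high, 75 g, rigid. Starts lying flat on the counter. Origin: centre of its underside; z up. Grasp across both handles within 15 mm of the origin.
- small_round_nest: fixed grey plastic nest in the flat aluminium kit tray (wall 11 mm high). Origin: centre of its underside, 3 mm above the counter; z up. Pocket centred there, its black floor 3 mm and its rim 8 mm above the origin. 76 x 76 x 8 mm with a round pocket 56 mm across.
- large_round_nest: fixed grey plastic nest in the flat aluminium kit tray (wall 11 mm high). Origin: centre of its underside, 3 mm above the counter; z up. Pocket centred there, its black floor 3 mm and its rim 8 mm above the origin. 76 x 76 x 8 mm with a round pocket 68 mm across.
- narrow_slot_nest: fixed grey plastic nest in the flat aluminium kit tray (wall 11 mm high). Origin: centre of its underside, 3 mm above the counter; z up. Pocket centred there, its black floor 3 mm and its rim 8 mm above the origin. 76 (x) x 152 (y) x 8 mm with a straight slot 20 mm wide (x) and 132 mm long (along y). A 50 mm wide finger notch, level with the slot's floor, crosses the nest along x at its middle.
- wide_slot_nest: fixed grey plastic nest in the flat aluminium kit tray (wall 11 mm high). Origin: centre of its underside, 3 mm above the counter; z up. Pocket centred there, its black floor 3 mm and its rim 8 mm above the origin. 76 (x) x 152 (y) x 8 mm with a straight slot 46 mm wide (x) and 140 mm long (along y). A 50 mm wide finger notch, level with the slot's floor, crosses the nest along x at its middle.
- needle_file: look-alike of the tweezers, to be left: slim needle file with a yellow sleeve, 148 mm long (y), 9 mm wide and high. Starts lying flat on the counter. Origin: centre of its underside; z up. 
- wick_reel_1: look-alike of the round things, to be left: flat teal reel of desolder braid, 47 mm across, 11 mm high, with a short braid tail; its disc is centred 8 mm toward -y of its origin. Starts lying flat on the counter. Origin: centre of its underside; z up. 
Mind the look-alikes: they are no part of the job. Several things look just like the tape_roll: the one meant starts farthest from the robot's base.

How it is judged:
At the end, for the whole second after the job is handed in: Tin and tape within 10 mm of their pocket centres, tweezers and cutters within 12 mm and 0.15 rad of theirs (either way round); each down on its pocket floor (within 1.5 mm), level to 0.06 rad, upright, at rest; file and braid reel within 15 mm of their start (horizontal distance between flux_tin and small_round_nest below 0.01 m and z of flux_tin in the frame of small_round_nest between 0.001 and 0.0045 m and angle between each of flux_tin, tape_roll, tweezers, side_cutters's own z axis and vertical below 0.06 rad and linear speed of each of flux_tin, tape_roll, tweezers, side_cutters below 0.02 m/s and angular speed of each of flux_tin, tape_roll, tweezers, side_cutters below 0.2 rad/s and horizontal distance between tape_roll and large_round_nest below 0.01 m and z of tape_roll in the frame of large_round_nest between 0.001 and 0.0045 m and horizontal distance between tweezers and narrow_slot_nest below 0.012 m and z of tweezers in the frame of narrow_slot_nest between 0.001 and 0.0045 m and angle between the y axis of tweezers and the y axis of narrow_slot_nest, either way round below 0.15 rad and horizontal distance between side_cutters and wide_slot_nest below 0.012 m and z of side_cutters in the frame of wide_slot_nest between 0.001 and 0.0045 m and angle between the y axis of side_cutters and the y axis of wide_slot_nest, either way round below 0.15 rad and distance of each of needle_file, wick_reel_1 from where it was at the start of the episode below 0.015 m); the robot touches nothing.
It fails at once if the needle file or the braid reel is carried or pushed away (more than 15 mm) (distance of any of needle_file, wick_reel_1 from where it was at the start of the episode above 0.015 m).
It also fails if it takes over 104 s, if anything falls off the work surface, if the arm or the gripper's body presses on something with over 40 N, if the wrist force passes 120 N, or if a joint passes its speed limit or range.

## Working session

There is one attempt and no reset: what is moved stays moved. The work goes in short steps, Python scripts to look and compute and a tool call to move; the robot and the scene stay as the last step left them, time stands still between calls to the robot, and variables do not carry over. Pictures are saved under pics/ and viewed, at most 14 in all, crops included, and the job is handed in when it is done.

Besides the shell and the picture viewer there is one more tool, called after "Call:" as a command line: name --argument value ..., lists and objects as JSON in quotes. arm_command: Moves the arm, as the interface text tells. Shift numbers are shares of 0.08 m and turn numbers shares of 1.5 rad, none past 1 either way. Its arguments: {"type":"object","properties":{"series":{"type":"string"}},"required":["series"]}

```bash
mkdir -p pics; ls; cat > h.py <<'E'
import numpy as np, cv2
from workcell import manip, cams
def snap(n,f):
    s=cams.snapshot(n); cv2.imwrite(f'pics/{f}.png',s['color'][:,:,::-1]); np.savez(f'pics/{f}.npz',**s); return s
E
python3 - <<'E'
from h import *
for n in ['scene','top']:
    s=snap(n,n+'0'); print(n,s['camera_matrix'].tolist(),s['R'].round(3).tolist(),s['t'].round(3).tolist(),(-s['R'].T@s['t']).round(3))
print(manip.sense())
E
```

```text
pics
scene [[533.2421884843714, 0.0, 315.9667442307411], [0.0, 533.2421884843714, 234.56248398165363], [0.0, 0.0, 1.0]] [[0.778, -0.628, -0.005], [-0.342, -0.417, -0.842], [0.527, 0.657, -0.54]] [-0.439, 0.197, 1.112] [-0.176 -0.924  0.763]
top [[620.3461231676497, 0.0, 318.7922704199856], [0.0, 620.3461231676497, 244.69975099624835], [0.0, 0.0, 1.0]] [[0.005, -1.0, 0.008], [-0.995, -0.006, -0.1], [0.1, -0.007, -0.995]] [-0.073, 0.511, 1.239] [ 0.385 -0.061  1.284]
{'t': 0.1, 'qpos': array([ 1.10158848e+00,  1.31133231e-01,  1.48922232e+00,  1.67110789e-05,
        1.52298593e+00, -8.54046529e-02]), 'joint_vel': array([-0.00039685, -0.00215664, -0.00197833,  0.00013821,  0.00064184,
        0.00121309]), 'tau': array([ 1.10831974e-03, -5.70959508e+01, -5.01938260e+01, -2.72040315e-04,
        8.50483426e-03,  8.82612562e-05]), 'tool_pos': array([0.22441209, 0.55589654, 0.23029238]), 'tool_rot': array([-2.47412675e-04,  1.90726256e-01,  9.81642873e-01, -8.38727741e-04]), 'force': array([ 0.75628961, -0.08268131, -0.4911008 ]), 'ft_torque': array([ 0.02315003,  0.00545388, -0.00376394]), 'gripper_force': 0.0, 'gripper_width': 0.9984385978320209}
```

View pics/top0.png

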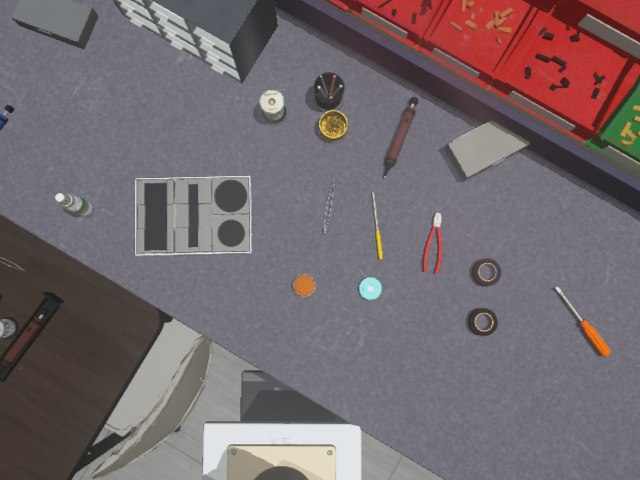

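View pics/scene0.png

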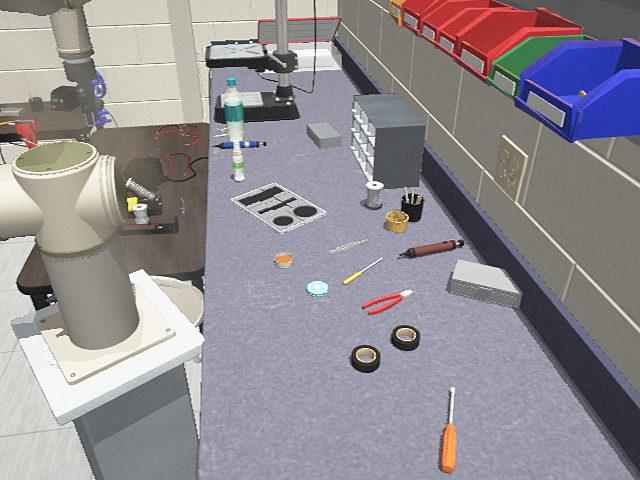

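```bash
cat >> h.py <<'E'
def load(f): return dict(np.load(f'pics/{f}.npz'))
def ray(s,uv):
    uv=np.atleast_2d(uv).astype(float);K=s['camera_matrix']
    d=np.c_[(uv[:,0]-K[0,2])/K[0,0],(uv[:,1]-K[1,2])/K[1,1],np.ones(len(uv))]
    return -s['R'].T@s['t'], d@s['R']
def onplane(s,uv,z):
    c,d=ray(s,uv); return c+d*((z-c[2])/d[:,2])[:,None]
def tri(s1,u1,s2,u2):
    c1,d1=ray(s1,u1);c2,d2=ray(s2,u2);d1=d1[0]/np.linalg.norm(d1);d2=d2[0]/np.linalg.norm(d2)
    k=np.linalg.lstsq(np.c_[d1,-d2],c2-c1,rcond=None)[0]
    a,b=c1+k[0]*d1,c2+k[1]*d2; return (a+b)/2,np.linalg.norm(a-b)
def depthpts(s):
    v,u=np.mgrid[0:480,0:640];c,d=ray(s,np.c_[u.ravel(),v.ravel()])
    return (c+d*s['z_map'].reshape(-1,1)).reshape(480,640,3)
def blobs(mask,roi,amin=20):
    m=np.zeros(mask.shape,np.uint8);x0,y0,x1,y1=roi;m[y0:y1,x0:x1]=mask[y0:y1,x0:x1]
    n,l,st,c=cv2.connectedComponentsWithStats(m)
    return [(c[i],st[i],l==i) for i in range(1,n) if st[i,4]>=amin]
E
python3 - <<'E'
from h import *
s=load('top0');P=depthpts(s);hsv=cv2.cvtColor(s['color'],cv2.COLOR_RGB2HSV);H,S,V=[hsv[...,i] for i in range(3)]
table=(s['z_map']>0)
print('table z',np.median(P[300:340,380:440,2]))
def rep(n,mask,roi,z,amin=20):
    for c,st,m in blobs(mask,roi,amin):
        cn=max(cv2.findContours(m.astype(np.uint8),0,1)[0],key=len)[:,0,:]
        w=onplane(s,cn,z)[:,:2]; r=cv2.minAreaRect((w*1000).astype(np.float32))
        e=cv2.minEnclosingCircle((w*1000).astype(np.float32))
        print(n,'px',c.round(1),st[4],'rect',np.round(r[0],1),np.round(r[1],1),round(r[2],1),'circ',np.round(e[0],1),round(e[1],1),'depthz p50,90',np.round(np.percentile(P[m][:,2],[10,50,90]),4))
rep('tin',(S>150)&(H<20),(285,265,325,305),.016)
rep('reel',(S>80)&(H>75)&(H<100),(350,270,390,305),.011)
rep('file',(S>150)&(H>20)&(H<35),(365,185,390,265),.009)
rep('cutR',(S>150)&((H<8)|(H>172)),(415,205,450,280),.006)
rep('rolls',(V<60),(465,250,505,340),.019)
rep('black',(V<60),(130,170,260,260),.006)
im=s['color'][160:310,120:320,::-1]
a=cv2.resize(im,(800,600),interpolation=cv2.INTER_CUBIC);cv2.imwrite('pics/c1.png',a)
a=cv2.resize(s['color'][170:340,310:510,::-1],(700,595),interpolation=cv2.INTER_CUBIC);cv2.imwrite('pics/c2.png',a)
E
```

```text
table z -0.00046107227056890743
tin px [303.8 285.2] 322 rect [429.6 -39.4] [40.8 38.8] 0.3 circ [429.5 -39.9] 20.8 depthz p50,90 [0.0063 0.0092 0.0126]
reel px [365.6 290.6] 27 rect [ 417. -167.] [26.1  8.5] 52.3 circ [ 420.2 -169.5] 13.1 depthz p50,90 [0.008  0.011  0.0132]
file px [378.9 244.5] 90 rect [ 515.3 -194.4] [58.7  6.9] 6.8 circ [ 515.3 -194.8] 29.4 depthz p50,90 [0.0043 0.0081 0.011 ]
cutR px [427.4 248.3] 110 rect [ 506.6 -295.7] [ 9.2 94.3] 77.2 circ [ 505.9 -298.8] 47.2 depthz p50,90 [0.0073 0.0104 0.0147]
cutR px [438.6 251. ] 108 rect [ 503.7 -317.9] [ 9.4 91.9] 86.5 circ [ 503.9 -314.3] 46.0 depthz p50,90 [0.0079 0.0105 0.0134]
rolls px [471.9 322.7] 83 rect [ 355.2 -382.8] [49.1 18.4] 8.4 circ [ 356.3 -390.9] 24.6 depthz p50,90 [0.008  0.0161 0.0203]
```

View pics/c1.png

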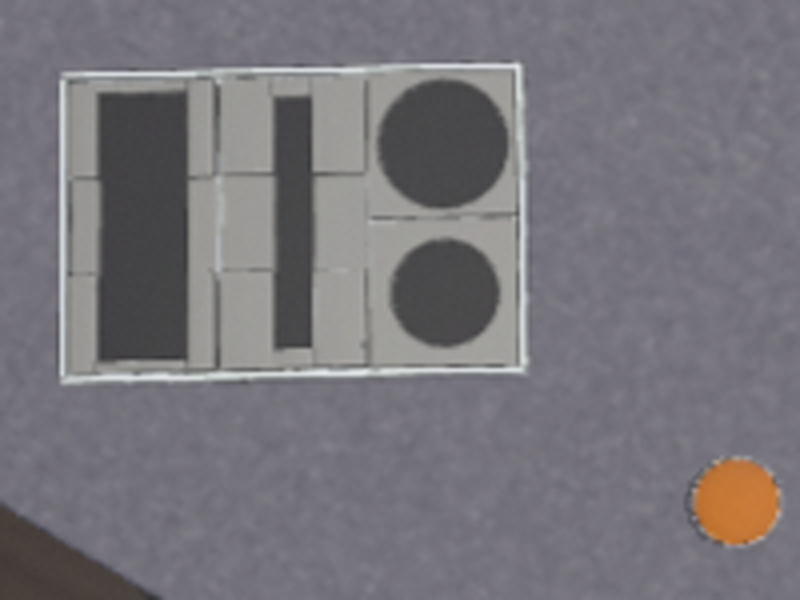

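View pics/c2.png

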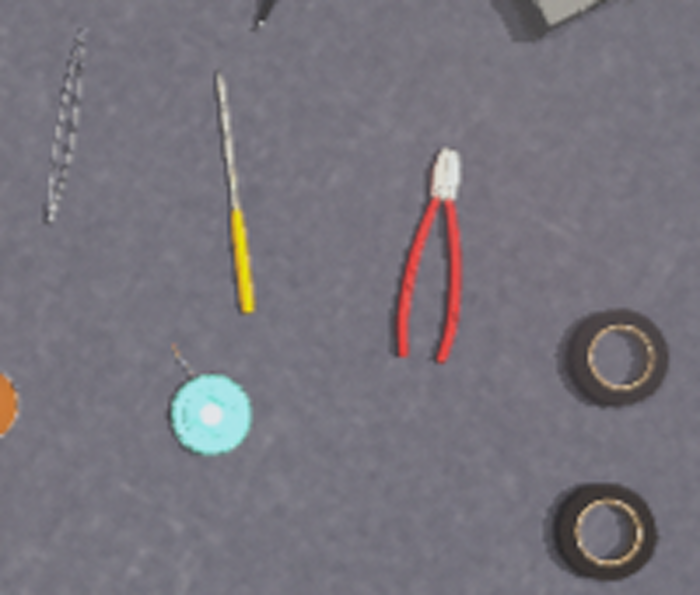

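```bash
cat > meas.py <<'E'
from h import *
s=load('top0');P=depthpts(s);hsv=cv2.cvtColor(s['color'],cv2.COLOR_RGB2HSV);H,S,V=[hsv[...,i].astype(int) for i in range(3)]
q=load('scene0');Q=depthpts(q);h2=cv2.cvtColor(q['color'],cv2.COLOR_RGB2HSV);H2,S2,V2=[h2[...,i].astype(int) for i in range(3)]
def rep(n,s,P,mask,roi,z,amin=20):
    for c,st,m in blobs(mask,roi,amin):
        cn=np.argwhere(m)[:,::-1]
        w=onplane(s,cn,z)[:,:2]; r=cv2.minAreaRect((w*1000).astype(np.float32))
        print(n,'px',c.round(1),st[4],'mean',(w.mean(0)*1000).round(1),'rect',np.round(r[0],1),np.round(r[1],1),round(r[2],1),'z',np.round(np.percentile(P[m][:,2],[10,50,90]),4))
rep('black',s,P,(V<85),(138,180,250,252),.006,60)
rep('roll',s,P,(V<75),(468,252,505,292),.019,60)
rep('tw',s,P,(P[...,2]>.0045),(318,175,339,240),.009,15)
rep('tw2',s,P,((V<80)|(V>135)),(318,175,339,240),.009,4)
rep('jaw',s,P,(V>170)&(S<40),(425,205,450,235),.012)
print('scene')
rep('tin',q,Q,(S2>150)&(H2<20),(270,245,300,272),.014)
rep('black',q,Q,(V2<85),(235,180,325,230),.006,30)
rep('roll',q,Q,(V2<75),(388,318,425,355),.019,60)
rep('tw',q,Q,(Q[...,2]>.0045),(325,232,370,256),.009,15)
rep('jaw',q,Q,(V2>170)&(S2<40),(395,285,415,303),.012,10)
rep('cutR',q,Q,(S2>150)&((H2<8)|(H2>172)),(355,285,415,320),.012)
E
python3 meas.py
```

```text
black px [230.4 195.6] 770 mean [615.2 114.5] rect [615.4 114.8] [65.4 63.2] 27.3 z [0.0032 0.0063 0.0095]
black px [155.6 216.4] 1444 mean [570.6 268.9] rect [571.5 269.3] [138.9  43.7] 1.7 z [0.0031 0.0065 0.0099]
black px [193.1 215.5] 544 mean [573.1 191.2] rect [573.2 191.5] [128.3  16.7] 1.4 z [0.0031 0.0062 0.0097]
black px [230.9 232.8] 518 mean [537.2 112. ] rect [537.8 111.9] [52.2 49.7] 1.0 z [0.003  0.0063 0.0096]
roll px [480.4 276.6] 196 mean [ 448.4 -400.7] rect [ 450.1 -406.1] [56.7 39.6] 56.1 z [0.0056 0.0172 0.0209]
tw px [324.1 226.5] 17 mean [551.2 -81. ] rect [552.  -81.7] [ 3.8 29.3] 86.2 z [0.0068 0.009  0.0111]
tw2 px [333.2 179.5] 6 mean [650.2 -99.6] rect [ 650.2 -100.3] [3. 6.] 45.7 z [-0.0029 -0.0007  0.001 ]
tw2 px [329.4 194.2] 5 mean [619.  -91.8] rect [619.4 -92. ] [4.2 2.1] 0.2 z [-0.0029  0.0004  0.0104]
tw2 px [332.4 194.8] 9 mean [617.8 -98.2] rect [617.4 -98.3] [8.5 2.1] 0.2 z [-0.0004  0.0036  0.0102]
tw2 px [321.6 197.8] 5 mean [611.3 -75.6] rect [610.9 -75.4] [4.2 2.1] 0.2 z [-0.0007  0.0004  0.0027]
tw2 px [328.5 197.5] 4 mean [612. -90.] rect
[... 1155 characters left out ...]
91.4] [ 30.1 124.6] 83.5 z [0.0031 0.0054 0.0074]
black px [304.7 211.2] 186 mean [615.3 113.6] rect [615.5 113. ] [56.3 61.4] 64.9 z [0.0034 0.0058 0.0079]
black px [282.6 220.6] 134 mean [536.8 111.3] rect [536.1 109.3] [42.3 50.2] 50.6 z [0.0032 0.0053 0.0076]
roll px [404.8 339.9] 363 mean [ 444.1 -429. ] rect [ 449.7 -424.7] [71.8 53.3] 35.5 z [0.0033 0.0158 0.0188]
tw px [345.6 246. ] 89 mean [584.5 -95.2] rect [588.2 -96.5] [ 16.4 108.3] 82.0 z [0.0048 0.0063 0.0084]
jaw px [405.8 292. ] 227 mean [ 563.2 -321.2] rect [ 558.1 -322.7] [64.  42.8] 44.0 z [-0.0023  0.0002  0.0085]
cutR px [383.1 303.4] 258 mean [ 496.1 -317.3] rect [ 497.1 -317. ] [39.9 99.6] 77.2 z [0.0012 0.0062 0.0105]
```

```bash
cat > plan.py <<'E'
import sys; from h import *
from scipy.spatial.transform import Rotation as Ro
# usage: plan.py x y z theta(deg)  -> shift shares in present tool axes (total), yaw share (total)
x,y,z,th=map(float,sys.argv[1:5]); s=manip.sense(); w=s['tool_rot']
R=Ro.from_quat([w[1],w[2],w[3],w[0]]).as_matrix(); t0=np.degrees(np.arctan2(R[1,0],R[0,0]))
d=R.T@(np.array([x,y,z])-s['tool_pos'])/.08; dy=-((th-t0+180)%360-180)/np.degrees(1.5)
print('t',round(s['t'],2),'pos',s['tool_pos'].round(4),'th',round(t0,1),'w',round(s['gripper_width'],3),'F',s['force'].round(1),'| shift',d.round(3),'yaw',round(dy,3),'j6',s['qpos'][5].round(2))
a=np.radians(th-t0);c,k=np.cos(a),np.sin(a)
print('shift after turn', (np.array([[c,-k,0],[-k,-c,0],[0,0,-1]]) if 0 else np.array([[c,k*-1,0],[k,c,0],[0,0,1]])@d).round(3))
E
python3 plan.py .43 -.04 .15 180
```

```text
t 0.1 pos [0.2244 0.5559 0.2303] th 158.0 w 0.998 F [ 0.8 -0.1 -0.5] | shift [-5.172 -5.943  1.013] yaw -0.256 j6 -0.09
shift after turn [-2.571 -7.447  1.013]
```

Call:
arm_command --series "0 0 0 0 -0.085; 0 0 0 0 -0.085; 0 0 0 0 -0.085; 0 -0.17 -0.5 0.06 0; 0 -0.17 -0.5 0.06 0; 0 -0.17 -0.5 0.06 0; 0 -0.17 -0.5 0.06 0; 0 -0.17 -0.5 0.06 0"

```text
t: 0.9
tool_pos: [0.2924, 0.3545, 0.2066]
tool_rot: [-0.0, 0.0, 1.0, -0.0]
force: [0.4, 0.4, 0.9]
gripper_width: 1.0
gripper_force: 0.0
```

Call:
arm_command --series "0 -0.17 -0.5 0.07 0; 0 -0.17 -0.5 0.07 0; 0 -0.17 -0.5 0.07 0; 0 -0.17 -0.5 0.07 0; 0 -0.17 -0.5 0.07 0; 0 -0.17 -0.5 0.07 0; 0 -0.17 -0.5 0.07 0; 0 -0.17 -0.5 0.07 0"

```text
t: 1.7
tool_pos: [0.4008, 0.0344, 0.1621]
tool_rot: [0.0, 0.001, 1.0, 0.0]
force: [1.0, 2.1, -0.8]
gripper_width: 0.997
gripper_force: 0.0
```

```bash
python3 plan.py .43 -.04 .15 180; python3 -c "
from h import *
s=snap('wrist','w1');print(s['camera_matrix'].tolist(),s['R'].round(3).tolist(),(-s['R'].T@s['t']).round(3))"
```

```text
t 1.7 pos [0.4008 0.0344 0.1621] th 179.9 w 0.997 F [ 1.   2.1 -0.8] | shift [-0.366 -0.93   0.152] yaw -0.001 j6 -1.61
shift after turn [-0.365 -0.93   0.152]
[[371.64829954431775, 0.0, 314.92762353987445], [0.0, 371.64829954431775, 237.95562520917906], [0.0, 0.0, 1.0]] [[0.002, 1.0, 0.001], [0.946, -0.002, 0.324], [0.324, 0.0, -0.946]] [0.317 0.034 0.305]
```

View pics/w1.png

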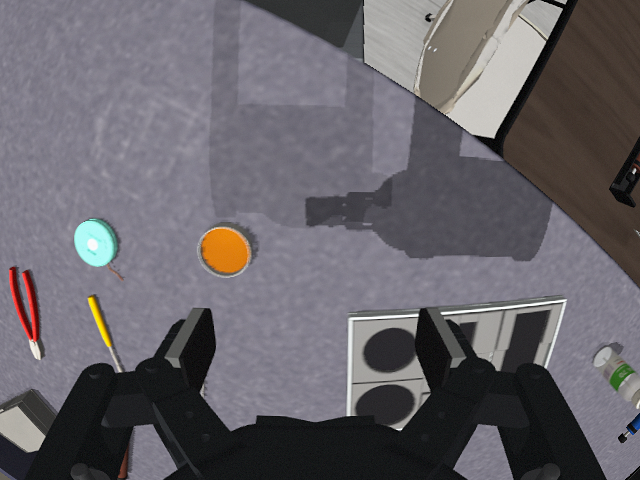

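```bash
cat >> h.py <<'E'
def wray(s,uv):
    uv=np.atleast_2d(uv).astype(float);K=s['camera_matrix']
    a=(uv-K[:2,2])/K[0,0]; r=np.linalg.norm(a,axis=1)+1e-9
    d=np.c_[a/r[:,None]*np.sin(r)[:,None],np.cos(r)]
    return -s['R'].T@s['t'], d@s['R']
def wplane(s,uv,z):
    c,d=wray(s,uv); return c+d*((z-c[2])/d[:,2])[:,None]
def wz(s,m):
    uv=np.argwhere(m)[:,::-1];c,d=wray(s,uv);f=d@s['R'].T[:,2]
    return c+d*(s['z_map'][m]/f)[:,None]
E
python3 - <<'E'
from h import *
s=load('w1');hsv=cv2.cvtColor(s['color'],cv2.COLOR_RGB2HSV);H,S,V=[hsv[...,i].astype(int) for i in range(3)]
for c,st,m in blobs((S>150)&(H<25)&(V>100),(180,200,270,300),100):
    p=wz(s,m);z=np.median(p[:,2]);cn=cv2.findContours(m.astype(np.uint8),0,1)[0][0][:,0]
    e=cv2.minEnclosingCircle((wplane(s,cn,z)[:,:2]*1000).astype(np.float32));print('tin',c,z,np.median(p,0),e)
for c,st,m in blobs(V<70,(345,315,430,430),300):
    p=wz(s,m);print('nest',c,st,np.median(p[:,2]),wplane(s,np.argwhere(m)[:,::-1],.006).mean(0))
E
```

```text
tin [224.28714107 250.36891386] 0.00948967528611333 [ 0.42963154 -0.04457323  0.00948968] ((430.08984375, -44.691246032714844), 21.384443283081055)
nest [399.87676609 348.14010989] [ 364  315   66   73 2548] 0.0068831499883336145 [0.53648622 0.11896393 0.006     ]
nest [380.72037702 408.21858169] [ 345  385   69   45 2228] 0.006841531678863283 [0.62130689 0.10723982 0.006     ]
nest [420.17708333 418.05208333] [402 396  28  34 480] 0.24406956442418382 [0.64272252 0.15682451 0.006     ]
```

Call:
arm_command --series "0 -0.18 -0.46 0.1 0; 0 -0.18 -0.46 0.1 0; 0 0 0 0 0; 0 0 0 0 0"

```text
t: 2.15
tool_pos: [0.429, -0.038, 0.1458]
tool_rot: [-0.001, 0.002, 1.0, 0.0]
force: [-0.5, -0.2, 0.1]
gripper_width: 1.003
gripper_force: 0.0
```

```bash
cat > tin.py <<'E'
from h import *
s=snap('wrist','w2');hsv=cv2.cvtColor(s['color'],cv2.COLOR_RGB2HSV);H,S,V=[hsv[...,i].astype(int) for i in range(3)]
for c,st,m in blobs((S>150)&(H<25)&(V>100),(180,100,470,400),300):
    p=wz(s,m);z=np.median(p[:,2]);cn=cv2.findContours(m.astype(np.uint8),0,1)[0][0][:,0]
    e=cv2.minEnclosingCircle((wplane(s,cn,z)[:,:2]*1000).astype(np.float32));print('tin',c,z,np.median(p,0),e)
E
python3 tin.py; python3 plan.py .43 -.042 .05 180
```

```text
tin [309.36160076 223.5907575 ] 0.00949298072839222 [ 0.42832345 -0.04220066  0.00949298] ((428.73577880859375, -42.57082748413086), 21.758268356323242)
t 2.2 pos [ 0.429  -0.0373  0.1461] th 179.9 w 1.001 F [ 0.4  0.5 -0. ] | shift [-0.014 -0.059  1.201] yaw -0.001 j6 -1.77
shift after turn [-0.014 -0.059  1.201]
```

Call:
arm_command --series "0 0 -0.06 0.45 0; 0 0 0 0.45 0; 0 0 0 0.45 0; 0 0 0 0.3 0; 0 0 0 0.13 0; 1 0 0 0 0; 1 0 0 0 0; 1 0 0 0 0"

```text
t: 3.0
tool_pos: [0.4311, -0.0423, 0.0059]
tool_rot: [0.001, 0.0, 1.0, -0.0]
force: [-1.3, 2.7, 21.3]
gripper_width: 0.514
gripper_force: 19.1
```

Call:
arm_command --series "1 0 0 0 0; 1 0 0 0 0; 1 0 0 0 0; 1 0 0 0 0; 1 0 0 0 0; 1 0 0 0 0; 1 0 0 0 0"

```text
t: 3.7
tool_pos: [0.4312, -0.0424, 0.0064]
tool_rot: [0.002, 0.001, 1.0, -0.0]
force: [-3.3, 1.4, 8.0]
gripper_width: 0.498
gripper_force: 60.0
```

Call:
arm_command --series "1 0 0 -0.3 0; 1 0 0 -0.5 0; 1 0 0 -0.4 0; 1 0 0 0 0; 1 0 0 0 0"

```text
t: 4.2
tool_pos: [0.431, -0.0426, 0.1021]
tool_rot: [0.002, 0.001, 1.0, -0.0]
force: [0.2, -0.5, -0.5]
gripper_width: 0.493
gripper_force: 61.6
```

```bash
python3 plan.py .537 .112 .1 181.7;  python3 tin.py; cp pics/w2.png pics/w3.png
```

```text
t 4.2 pos [ 0.431  -0.0426  0.1021] th 179.9 w 0.493 F [ 0.2 -0.5 -0.5] | shift [-1.323  1.934  0.03 ] yaw -0.021 j6 -1.79
shift after turn [-1.382  1.892  0.03 ]
tin [314.94788433 310.14033655] 0.1050820793209375 [ 0.42782244 -0.04295429  0.10508208] ((428.4917297363281, -43.013404846191406), 21.50013542175293)
```

View pics/w3.png

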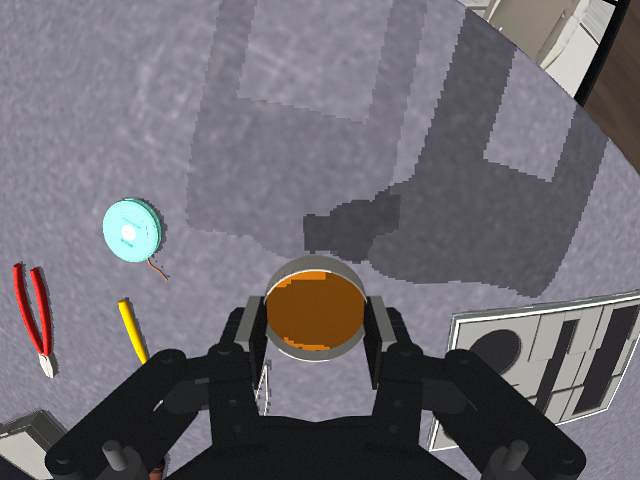

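Call:
arm_command --series "1 -0.27 0.38 0 0; 1 -0.27 0.38 0 0; 1 -0.27 0.38 0 0; 1 -0.27 0.38 0 0; 1 -0.27 0.42 0 0; 1 0 0 0 0; 1 0 0 0 0"

```text
t: 4.95
tool_pos: [0.5365, 0.1133, 0.0981]
tool_rot: [-0.002, -0.0, 1.0, -0.0]
force: [-0.6, -0.7, -1.3]
gripper_width: 0.498
gripper_force: 61.6
```

```bash
python3 plan.py .5395 .112 .0135 180;  python3 tin.py;cp pics/w2.png pics/w4.png; cp pics/w2.npz pics/w4.npz
```

```text
t 4.95 pos [0.5365 0.1133 0.0981] th -180.0 w 0.498 F [-0.6 -0.7 -1.3] | shift [-0.041 -0.015  1.058] yaw 0.0 j6 -1.46
shift after turn [-0.041 -0.015  1.058]
tin [314.93572594 310.13230016] 0.10115005224488698 [0.53342697 0.11292662 0.10115005] ((534.0520629882812, 112.86283874511719), 21.486467361450195)
```

View pics/w4.png

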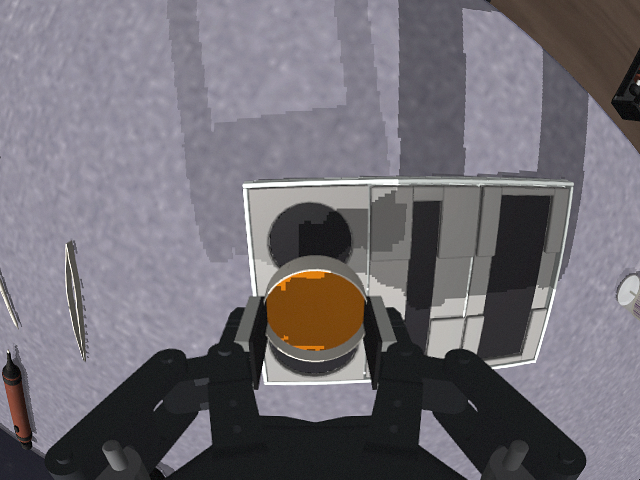

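```bash
python3 - <<'E'
from h import *
s=load('w4');V=s['color'].max(2)
cv=(V<75)
for c,st,m in blobs(cv,(262,195,358,262),200):
    cn=max(cv2.findContours(m.astype(np.uint8),0,1)[0],key=len)[:,0]
    cn=cn[cn[:,1]<235]; p=wplane(s,cn,.011)[:,:2]*1000
    A=np.c_[2*p,np.ones(len(p))];k=np.linalg.lstsq(A,(p**2).sum(1),rcond=None)[0];print('small',c,st,k[:2],np.sqrt(k[2]+k[0]**2+k[1]**2))
for c,st,m in blobs(cv,(400,190,560,365),400):
    p=wplane(s,np.argwhere(m)[:,::-1],.006)[:,:2]*1000;print('slot',c,st,p.mean(0),cv2.minAreaRect(p.astype(np.float32)))
E
```

```text
small [310.10655738 233.44723361] [ 269  203   84   59 3904] [534.91729289 109.90101554] 27.251923007808628
slot [478.71497285 280.33894492] [  400   195   154   170 12890] [569.07064075 238.51400552] ((575.52734375, 239.66334533691406), (147.5343475341797, 129.8063507080078), 5.1907196044921875)
```

Call:
arm_command --series "1 -0.02 -0.025 0.4 0; 1 0 0 0.35 0; 1 0 0 0.15 0; 1 0 0 0 0; 1 0 0 0 0"

```text
t: 5.5
tool_pos: [0.5395, 0.1103, 0.0288]
tool_rot: [0.0, 0.001, 1.0, -0.0]
force: [0.2, -0.2, -0.5]
gripper_width: 0.495
gripper_force: 61.6
```

```bash
python3 plan.py .538 .1115 .0135 180;  python3 tin.py
```

```text
t 5.5 pos [0.5395 0.1103 0.0288] th 179.9 w 0.495 F [ 0.2 -0.2 -0.5] | shift [0.018 0.015 0.192] yaw -0.001 j6 -1.46
shift after turn [0.018 0.015 0.192]
tin [314.99657646 310.11574829] 0.031828044507554554 [0.53644687 0.10996504 0.03182804] ((537.0264892578125, 109.95413208007812), 21.43531036376953)
```

Fine. Lower, release a little, check, then rise.

Call:
arm_command --series "1 0.01 0.005 0.1 0; 1 0 0 0.08 0; 1 0 0 0.02 0; 1 0 0 0 0; 1 0 0 0 0"

```text
t: 6.05
tool_pos: [0.5386, 0.1112, 0.0125]
tool_rot: [0.0, 0.001, 1.0, -0.0]
force: [-1.6, -1.3, 4.6]
gripper_width: 0.495
gripper_force: 62.1
```

Call:
arm_command --series "0.3 0 0 0 0; 0.3 0 0 0 0; 0.3 0 0 0 0; 0.3 0 0 -0.2 0; 0.3 0 0 -0.4 0; 0.3 0 0 -0.5 0; 0 0 0 -0.3 0; 0 0 0 0 0"

```text
t: 6.85
tool_pos: [0.542, 0.1116, 0.1306]
tool_rot: [0.005, 0.001, 1.0, 0.001]
force: [0.7, 0.5, -0.4]
gripper_width: 0.991
gripper_force: 0.0
```

```bash
python3 tin.py; python3 plan.py .595 -.09 .12 170
```

```text
tin [314.28515929 222.75213675] 0.015485187971909453 [0.53593762 0.11077331 0.01548519] ((536.01123046875, 110.8476791381836), 21.605817794799805)
t 6.9 pos [0.5406 0.1114 0.1279] th 179.9 w 1.001 F [ 0.3  0.9 -0.1] | shift [-0.683 -2.517  0.101] yaw 0.115 j6 -1.46
shift after turn [-1.106 -2.361  0.101]
```

Call:
arm_command --series "0 -0.11 -0.42 0 0; 0 -0.11 -0.42 0 0; 0 -0.11 -0.42 0 0; 0 -0.11 -0.42 0 0; 0 -0.11 -0.42 0 0; 0 -0.11 -0.42 0 0; 0 0 0 0 0.06; 0 0 0 0 0.06"

```text
t: 7.7
tool_pos: [0.5902, -0.0918, 0.1229]
tool_rot: [-0.001, 0.093, 0.996, 0.0]
force: [0.1, -0.2, 0.4]
gripper_width: 1.004
gripper_force: 0.0
```

Call:
arm_command --series "0 0 0 0 0; 0 0 0 0 0"

```text
t: 7.9
tool_pos: [0.5904, -0.0903, 0.1233]
tool_rot: [-0.001, 0.089, 0.996, 0.0]
force: [0.4, -0.1, 0.6]
gripper_width: 0.999
gripper_force: 0.0
```

```bash
python3 plan.py .595 -.09 .12 170; python3 -c "
from h import *
s=snap('wrist','w5')"
```

```text
t 7.9 pos [ 0.5904 -0.0903  0.1233] th 169.8 w 0.999 F [ 0.4 -0.1  0.6] | shift [-0.056  0.014  0.041] yaw -0.003 j6 -1.63
shift after turn [-0.056  0.014  0.041]
```

View pics/w5.png

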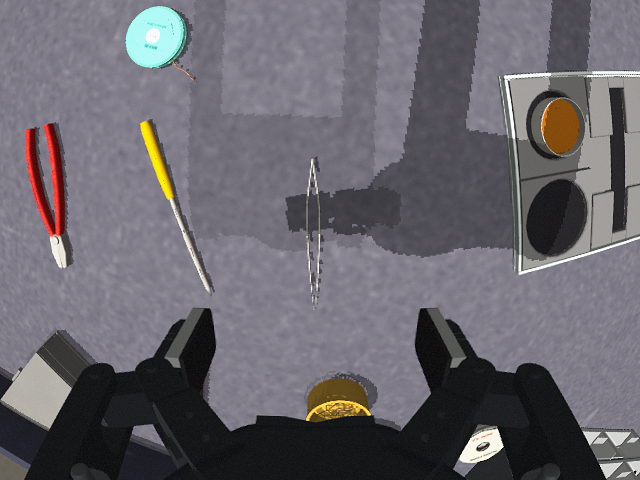

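```bash
python3 - <<'E'
from h import *
s=load('w5')
p=wplane(s,[[313,157],[315,305],[307,228],[319.5,228]],.006)[:,:2]*1000;print(p.round(1),p[:2].mean(0),np.degrees(np.arctan2(*(p[0]-p[1])[::-1])),np.linalg.norm(p[0]-p[1]))
E
```

```text
[[ 536.5  -82.2]
 [ 651.  -101.5]
 [ 586.9  -95.9]
 [ 588.5  -86.9]] [593.76455753 -91.87219143] 170.4344707634723 116.15202350109338
```

Call:
arm_command --series "0.5 -0.025 -0.012 0.4 0; 0.5 0 0 0.4 0; 0.6 0 0 0.4 0; 0.6 0 0 0.2 0; 0.6 0 0 0.08 0; 0.6 0 0 0 0; 0.6 0 0 0 0"

```text
t: 8.65
tool_pos: [0.5941, -0.0921, 0.0074]
tool_rot: [0.001, 0.09, 0.996, -0.0]
force: [-0.0, 0.1, 0.8]
gripper_width: 0.4
gripper_force: 0.0
```

```bash
python3 plan.py .5925 -.0915 .004 170.4; python3 -c "
from h import *
s=snap('wrist','w6');cv2.imwrite('pics/w6.png',s['color'][150:450,120:520,::-1])"
```

```text
t 8.65 pos [ 0.5941 -0.0921  0.0074] th 169.6 w 0.4 F [-0.   0.1  0.8] | shift [0.022 0.003 0.043] yaw -0.009 j6 -1.63
shift after turn [0.021 0.003 0.043]
```

View pics/w6.png

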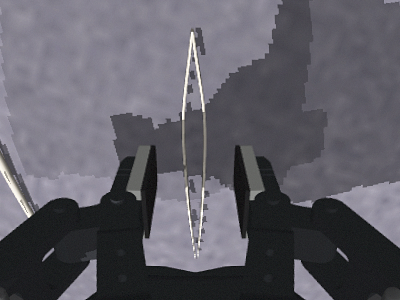

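Call:
arm_command --series "0.6 0.02 0 0.045 0; 1 0 0 0 0; 1 0 0 0 0; 1 0 0 0 0; 1 0 0 0 0; 1 0 0 0 0; 1 0 0 0 0; 1 0 0 0 0"

```text
t: 9.5
tool_pos: [0.5916, -0.0916, 0.0027]
tool_rot: [0.0, 0.091, 0.996, -0.0]
force: [-2.0, 0.1, 5.5]
gripper_width: 0.092
gripper_force: 59.3
```

Call:
arm_command --series "1 0 0 -0.3 0; 1 0 0 -0.5 0; 1 0 0 -0.4 0; 1 0 0 0 0; 1 0 0 0 0"

```text
t: 10.0
tool_pos: [0.5919, -0.0917, 0.0989]
tool_rot: [0.001, 0.091, 0.996, -0.0]
force: [-0.1, 0.1, -1.1]
gripper_width: 0.089
gripper_force: 58.7
```

```bash
python3 plan.py .573 .191 .1 181.6; python3 -c "
from h import *
s=snap('wrist','w7');cv2.imwrite('pics/w7.png',s['color'][150:450,120:520,::-1])"
```

```text
t 10.0 pos [ 0.5919 -0.0917  0.0989] th 169.6 w 0.089 F [-0.1  0.1 -1.1] | shift [ 0.87   3.433 -0.016] yaw -0.139 j6 -1.63
shift after turn [ 0.138  3.539 -0.016]
```

View pics/w7.png

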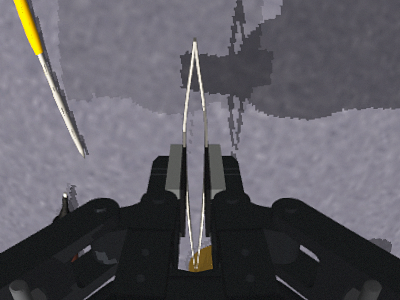

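```bash
python3 - <<'E'
from h import *
s=load('w7')
p=wplane(s,[[315,189],[316,418]],.1005)[:,:2]*1000;print(p.round(1),p.mean(0),np.degrees(np.arctan2(*(p[0]-p[1])[::-1])),np.linalg.norm(p[0]-p[1]))
E
```

```text
[[ 537.5  -82.1]
 [ 656.7 -103.4]] [597.08841904 -92.75029466] 169.84172239609063 121.17574914964919
```

Call:
arm_command --series "1 0.11 0.43 0 0; 1 0.11 0.43 0 0; 1 0.11 0.43 0 0; 1 0.11 0.43 0 0; 1 0.11 0.43 0 0; 1 0.11 0.43 0 0; 1 0.11 0.43 0 0; 1 0.1 0.42 0 0"

```text
t: 10.85
tool_pos: [0.5703, 0.1921, 0.0955]
tool_rot: [-0.002, 0.09, 0.996, -0.001]
force: [0.4, 0.2, -0.1]
gripper_width: 0.093
gripper_force: 58.7
```

Call:
arm_command --series "1 0 0 0 -0.07; 1 0 0 0 -0.069; 1 0 0 0 0; 1 0 0 0 0"

```text
t: 11.25
tool_pos: [0.5712, 0.1906, 0.0964]
tool_rot: [-0.001, -0.012, 1.0, -0.0]
force: [0.0, -1.2, -0.5]
gripper_width: 0.088
gripper_force: 58.8
```

```bash
python3 plan.py .573 .191 .03 181.6; python3 - <<'E'
from h import *
s=snap('wrist','w8')
V=s['color'].max(2)
for c,st,m in blobs(V<75,(250,100,640,330),300): print(c,st,(wplane(s,np.argwhere(m)[:,::-1],.006)[:,:2]*1000).mean(0))
E
```

```text
t 11.25 pos [0.5712 0.1906 0.0964] th -178.6 w 0.088 F [ 0.  -1.2 -0.5] | shift [-0.025  0.005  0.829] yaw -0.003 j6 -1.36
shift after turn [-0.025  0.005  0.829]
[622.95136187 123.8881323 ] [ 589  100   51   56 1028] [465.07337507 434.29023352]
[426.44436103 233.0194361 ] [  372   140   101   190 11988] [563.57106173 266.65707836]
[311.06613947 195.81488138] [ 287  146   42  150 2782] [539.16789039 186.9448958 ]
[314.85777998 287.77304262] [ 300  209   31  121 2018] [604.67887505 190.95900135]
[279.4386921 317.9972752] [270 306  19  24 367] [629.37720607 165.67945146]
[350.44715447 318.00271003] [342 306  19  24 369] [628.15710137 217.48292192]
```

View pics/w8.png

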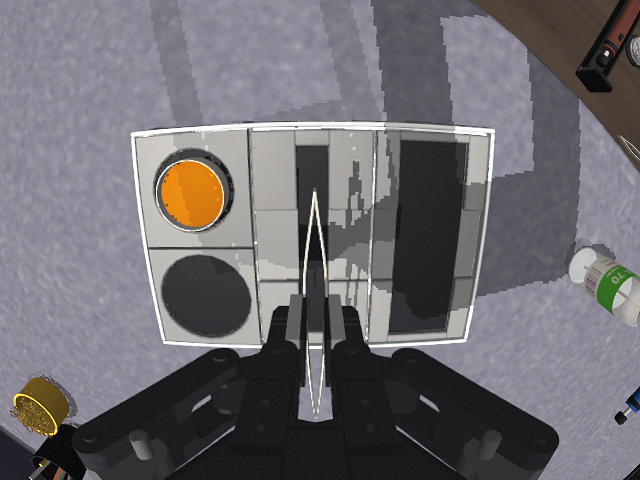

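```bash
python3 - <<'E'
from h import *
s=load('w8')
V=s['color'].max(2).astype(int)
for r in (150,160,170,180): 
    row=V[r,280:345]<75; k=np.flatnonzero(row)+280; print(r,k[[0,-1]],(wplane(s,[[k[0]-.5,r],[k[-1]+.5,r]],.009)[:,:2]*1000).round(1).tolist())
print((wplane(s,[[312,145]],.009)*1000).round(1))
print((wplane(s,[[315,190],[316,418]],.098)*1000).round(1))
for c,st,m in blobs(V<75,(385,135,472,340),3000): p=(wplane(s,np.argwhere(m)[:,::-1],.008)[:,:2]*1000).astype(np.float32);print(cv2.minAreaRect(p))
m=blobs(V<70,(155,245,255,340),1000)[0][2]; p=(wplane(s,np.argwhere(m)[:,::-1],.008)[:,:2]*1000).astype(np.float32);print('large',cv2.minEnclosingCircle(p))
E
```

```text
150 [296 327] [[509.1, 176.8], [508.7, 196.5]]
160 [296 327] [[515.4, 176.9], [514.9, 196.7]]
170 [296 327] [[521.7, 176.9], [521.2, 196.9]]
180 [297 327] [[528.0, 177.7], [527.6, 197.1]]
[[505.8 186.9   9. ]]
[[516.3 189.   98. ]
 [636.6 192.3  98. ]]
((569.6012573242188, 271.3902282714844), (141.1942596435547, 65.11833953857422), 1.2934231758117676)
large ((614.0908203125, 111.32270812988281), 33.834197998046875)
```

Call:
arm_command --series "1 0.055 -0.02 0.3 0; 1 0 0 0.3 0; 1 0 0 0.2 0; 1 0 0 0 0; 1 0 0 0 0"

```text
t: 11.8
tool_pos: [0.5679, 0.189, 0.0341]
tool_rot: [-0.0, -0.013, 1.0, -0.0]
force: [0.0, 0.3, -0.0]
gripper_width: 0.084
gripper_force: 58.8
```

```bash
python3 plan.py .567 .189 .0095 181.6; python3 - <<'E'
from h import *
s=snap('wrist','w9')
cv2.imwrite('pics/w9.png',s['color'][80:380,120:520,::-1])
E
```

```text
t 11.8 pos [0.5679 0.189  0.0341] th -178.5 w 0.084 F [ 0.   0.3 -0. ] | shift [0.011 0.    0.308] yaw -0.001 j6 -1.36
shift after turn [0.011 0.    0.308]
```

View pics/w9.png

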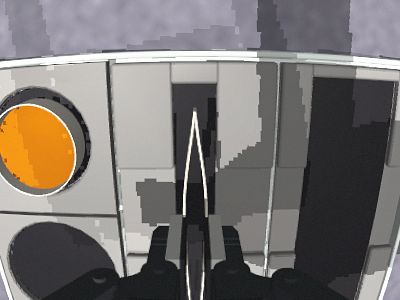

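Call:
arm_command --series "1 0.01 0 0.2 0; 1 0 0 0.11 0; 1 0 0 0 0; 1 0 0 0 0"

```text
t: 12.25
tool_pos: [0.5666, 0.1891, 0.0087]
tool_rot: [-0.001, -0.014, 1.0, -0.0]
force: [-0.5, -0.6, -0.3]
gripper_width: 0.088
gripper_force: 66.3
```

Call:
arm_command --series "0.75 0 0 0 0; 0.75 0 0 0 0; 0.7 0 0 0 0; 0.7 0 0 -0.2 0; 0.7 0 0 -0.5 0; 0.5 0 0 -0.5 0; 0 0 0 -0.3 0; 0 0 0 0 0"

```text
t: 13.05
tool_pos: [0.5707, 0.1901, 0.1365]
tool_rot: [0.005, -0.014, 1.0, 0.001]
force: [0.6, 0.8, 0.9]
gripper_width: 0.802
gripper_force: 0.0
```

```bash
python3 plan.py .52 -.309 .13 172.3; python3 - <<'E'
from h import *
s=snap('wrist','w10')
cv2.imwrite('pics/w10.png',s['color'][80:380,120:520,::-1])
E
```

```text
t 13.05 pos [0.5707 0.1901 0.1365] th -178.4 w 0.802 F [0.6 0.8 0.9] | shift [ 0.804 -6.219  0.06 ] yaw 0.108 j6 -1.36
shift after turn [-0.208 -6.267  0.06 ]
```

View pics/w10.png

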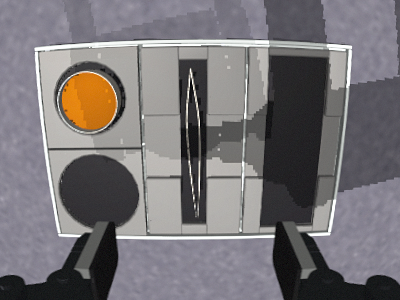

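Call:
arm_command --series "0 0.06 -0.48 0 0; 0 0.06 -0.48 0 0; 0 0.06 -0.48 0 0; 0 0.06 -0.48 0 0; 0 0.06 -0.48 0 0; 0 0.06 -0.48 0 0; 0 0.06 -0.48 0 0; 0 0.06 -0.48 0 0"

```text
t: 13.9
tool_pos: [0.5359, -0.1202, 0.1284]
tool_rot: [-0.001, -0.014, 1.0, 0.0]
force: [0.7, 0.4, -0.1]
gripper_width: 1.0
gripper_force: 0.0
```

Call:
arm_command --series "0 0.06 -0.48 0 0; 0 0.06 -0.48 0 0; 0 0.06 -0.48 0 0; 0 0.06 -0.48 0 0; 0 0.06 -0.46 0 0; 0 0 0 0 0.054; 0 0 0 0 0.054; 0 0 0 0 0"

```text
t: 14.7
tool_pos: [0.5173, -0.3099, 0.1282]
tool_rot: [-0.001, 0.068, 0.998, 0.001]
force: [-0.7, 0.1, 0.1]
gripper_width: 1.0
gripper_force: 0.0
```

```bash
cat > cut.py <<'E'
import sys; from h import *
s=snap('wrist',sys.argv[1]); roi=eval(sys.argv[2]); zp=float(sys.argv[3])
hsv=cv2.cvtColor(s['color'],cv2.COLOR_RGB2HSV);H,S,V=[hsv[...,i].astype(int) for i in range(3)]
R=np.zeros(H.shape,bool);J=R.copy()
for c,st,m in blobs((S>140)&((H<8)|(H>172)),roi,150): R|=m;print('red',c.round(),st)
for c,st,m in blobs((V>150)&(S<60),roi,60): J|=m;print('jaw',c.round(),st)
print('z red,jaw',np.percentile(wz(s,R)[:,2],[10,50,90]).round(4),np.percentile(wz(s,J)[:,2],[10,50,90]).round(4) if J.any() else '')
p=wplane(s,np.argwhere(R|J)[:,::-1],zp)[:,:2]*1000
r=wplane(s,np.argwhere(R)[:,::-1],zp)[:,:2]*1000
print('all rect',cv2.minAreaRect(p.astype(np.float32)),'red rect',cv2.minAreaRect(r.astype(np.float32)))
# axis from handles: midline of both handles per slice
d=np.array([np.cos(a:=np.radians(float(sys.argv[4]))),np.sin(a)]);n=np.array([-d[1],d[0]]);c0=p.mean(0);L=(p-c0)@d;W=(p-c0)@n
for lo in np.arange(L.min(),L.max(),12):
    k=(L>=lo)&(L<lo+12)
    if k.any(): print(round(lo+6),'lat',W[k].min().round(1),W[k].max().round(1),end=' | ')
print('\nc0',c0.round(1),'mid-length pt',(c0+d*(L.min()+L.max())/2).round(1),'len',(L.max()-L.min()).round(1))
E
python3 plan.py .52 -.309 .13 172.3; python3 cut.py w11 "(220,60,420,320)" .01 172.3
```

```text
t 14.7 pos [ 0.5173 -0.3099  0.1282] th 172.2 w 1.0 F [-0.7  0.1  0.1] | shift [-0.031  0.016 -0.023] yaw -0.002 j6 -2.06
shift after turn [-0.031  0.015 -0.023]
red [297. 209.] [ 289  147   23  127 1144]
red [330. 210.] [ 315  147   24  127 1134]
jaw [228.  64.] [224  60  10  10  69]
jaw [316. 104.] [310  97  12  16  79]
jaw [259. 251.] [256 243   8  16  61]
jaw [231. 262.] [220 257  25  12 115]
jaw [390. 275.] [380 266  19  18  97]
jaw [347. 277.] [341 273  14  11  72]
jaw [313. 294.] [303 274  21  46 695]
jaw [263. 284.] [254 280  18  10  60]
jaw [346. 308.] [338 303  16  11 105]
jaw [371. 308.] [364 304  14   8  67]
jaw [255. 313.] [248 309  16  11  75]
jaw [359. 315.] [354 310  12  10  76]
z red,jaw [0.0086 0.0103 0.0114] [-0.0007  0.0005  0.0097]
all rect ((496.17449951171875, -308.4207458496094), (138.0067901611328, 199.50770568847656), 78.19625854492188) red rect ((503.46728515625, -309.1360168457031), (35.14971923828125, 95.4928207397461), 82.1000747680664)
-65 lat -52.3 52.9 | -53 lat -52.1 7.5 | -41 lat -60.1 45.7 | -29 lat -66.4 59.9 | -17 lat -11.8 71.5 | -5 lat -14.7 41.8 | 7 lat -16.8 14.7 | 19 lat -18.1 15.9 | 31 lat -18.7 16.4 | 43 lat -18.6 16.4 | 55 lat -18.5 15.4 | 67 lat -15.6 13.1 | 91 lat -4.4 0.4 | 103 lat -6.5 1.0 | 127 lat 54.4 60.9 | 
c0 [ 522.  -312.8] mid-length pt [ 492.4 -308.7] len 201.5
```

Call:
arm_command --series "0 -0.01 -0.013 0.4 0; 0.2 0 0 0.4 0; 0.3 0 0 0.4 0; 0.3 0 0 0.25 0; 0.3 0 0 0.1 0; 0.3 0 0 0 0; 0.3 0 0 0 0"

```text
t: 15.45
tool_pos: [0.5197, -0.3114, 0.0065]
tool_rot: [0.001, 0.067, 0.998, -0.0]
force: [-0.3, -0.6, -0.7]
gripper_width: 0.705
gripper_force: 0.0
```

```bash
python3 plan.py .517 -.311 .004 172.1; python3 cut.py w12 "(270,150,360,400)" .01 172.1 | grep -v jaw
```

```text
t 15.45 pos [ 0.5197 -0.3114  0.0065] th 172.3 w 0.705 F [-0.3 -0.6 -0.7] | shift [0.034 0.    0.031] yaw 0.003 j6 -2.06
shift after turn [0.034 0.    0.031]
red [287. 267.] [ 272  165   41  208 3372]
red [344. 268.] [ 318  165   42  208 3348]
all rect ((509.2489929199219, -310.6241149902344), (44.92795944213867, 120.6988525390625), 82.34172058105469) red rect ((502.8852844238281, -308.84747314453125), (34.82329559326172, 96.67353057861328), 83.61982727050781)
-52 lat -22.9 22.1 | -40 lat -22.0 21.3 | -28 lat -15.1 20.5 | -16 lat -14.5 13.1 | -4 lat -16.5 14.9 | 8 lat -17.7 16.1 | 20 lat -18.2 16.8 | 32 lat -17.9 16.8 | 44 lat -17.4 16.0 | 56 lat -16.8 16.7 | 68 lat -16.7 15.1 | 
c0 [ 511.3 -311.1] mid-length pt [ 509.2 -310.8] len 120.9
```

Call:
arm_command --series "0.3 0.03 0 0.03 0; 1 0 0 0 0; 1 0 0 0 0; 1 0 0 0 0; 1 0 0 0 0; 1 0 0 0 0; 1 0 0 0 0; 1 0 0 0 0"

```text
t: 16.3
tool_pos: [0.5168, -0.3111, 0.0039]
tool_rot: [0.0, 0.067, 0.998, -0.0]
force: [-2.5, 1.4, 6.0]
gripper_width: 0.345
gripper_force: 58.3
```

Call:
arm_command --series "1 0 0 -0.3 0; 1 0 0 -0.5 0; 1 0 0 -0.4 0; 1 0 0 0 0; 1 0 0 0 0"

```text
t: 16.8
tool_pos: [0.5172, -0.3112, 0.1001]
tool_rot: [0.001, 0.067, 0.998, -0.001]
force: [-0.2, -0.2, -1.6]
gripper_width: 0.34
gripper_force: 59.3
```

```bash
python3 plan.py .571 .269 .1 181.6; python3 cut.py w13 "(260,150,370,440)" .11 172.1 | grep -v "jaw \["
```

```text
t 16.8 pos [ 0.5172 -0.3112  0.1001] th 172.3 w 0.34 F [-0.2 -0.2 -1.6] | shift [ 0.308  7.278 -0.008] yaw -0.108 j6 -2.06
shift after turn [-0.875  7.231 -0.008]
red [286. 275.] [ 271  174   42  207 3282]
red [344. 275.] [ 317  174   44  207 3355]
all rect ((515.513916015625, -311.5844421386719), (44.604488372802734, 121.95634460449219), 82.33851623535156) red rect ((501.49249267578125, -309.33251953125), (34.16593551635742, 93.53214263916016), 82.26634216308594)
-57 lat -22.4 8.0 | -45 lat -22.2 17.7 | -33 lat -18.0 17.6 | -21 lat -15.9 16.1 | -9 lat -14.4 14.2 | 3 lat -22.2 22.4 | 15 lat -21.9 22.2 | 27 lat -21.2 21.6 | 39 lat -17.1 16.7 | 51 lat -15.9 15.6 | 63 lat -13.3 13.1 | 
c0 [ 513.2 -311.2] mid-length pt [ 515.5 -311.5] len 122.0
```

Call:
arm_command --series "1 0.02 0.48 0 0; 1 0.02 0.48 0 0; 1 0.02 0.48 0 0; 1 0.02 0.48 0 0; 1 0.02 0.48 0 0; 1 0.02 0.48 0 0; 1 0.02 0.48 0 0; 1 0.02 0.48 0 0"

```text
t: 17.65
tool_pos: [0.5435, -0.0029, 0.0967]
tool_rot: [-0.002, 0.067, 0.998, 0.0]
force: [1.2, -0.3, -0.5]
gripper_width: 0.344
gripper_force: 59.3
```

Call:
arm_command --series "1 0.02 0.48 0 0; 1 0.02 0.48 0 0; 1 0.02 0.48 0 0; 1 0.02 0.48 0 0; 1 0.02 0.48 0 0; 1 0.02 0.48 0 0; 1 0.02 0.48 0 0; 1 0 0 0 -0.054"

```text
t: 18.45
tool_pos: [0.5684, 0.2674, 0.0965]
tool_rot: [-0.002, 0.025, 1.0, 0.0]
force: [-0.1, -0.4, -0.6]
gripper_width: 0.342
gripper_force: 59.4
```

Call:
arm_command --series "1 0 0 0 -0.054; 1 0 0 0 0; 1 0 0 0 0"

```text
t: 18.75
tool_pos: [0.5691, 0.2628, 0.0971]
tool_rot: [-0.001, -0.012, 1.0, -0.0]
force: [-0.4, 0.6, -0.8]
gripper_width: 0.34
gripper_force: 59.4
```

```bash
python3 plan.py .571 .269 .03 181.6; python3 cut.py w14 "(260,150,370,440)" .106 181.6 | grep -v "jaw \["
python3 - <<'E'
from h import *
s=load('w14');V=s['color'].max(2).astype(int)
for r in range(100,200,12):
    k=np.flatnonzero(V[r,250:380]<75)+250
    if len(k)>5: print(r,k[[0,-1]],len(k),(wplane(s,[[k[0]-.5,r],[k[-1]+.5,r]],.009)[:,:2]*1000).round(1).tolist())
print([ (r,V[r,305:325].mean().round()) for r in range(130,170,3)])
E
```

```text
t 18.75 pos [0.5691 0.2628 0.0971] th -178.6 w 0.34 F [-0.4  0.6 -0.8] | shift [-0.027  0.078  0.839] yaw -0.002 j6 -1.24
shift after turn [-0.028  0.078  0.839]
red [286. 275.] [ 271  173   42  208 3336]
red [344. 274.] [ 317  173   44  208 3411]
all rect ((563.5650634765625, 262.1051330566406), (131.49610900878906, 45.035640716552734), 1.3933652639389038) red rect ((553.6163940429688, 262.2103576660156), (94.45858001708984, 34.48028564453125), 1.4301701784133911)
-61 lat -23.5 21.2 | -49 lat -23.2 20.9 | -37 lat -19.1 16.7 | -25 lat -17.6 15.0 | -13 lat -15.8 13.5 | -1 lat -23.7 21.3 | 11 lat -23.5 21.1 | 23 lat -18.9 20.3 | 35 lat -19.9 19.7 | 47 lat -21.7 18.6 | 59 lat -21.4 18.4 | 
c0 [561.9 260.9] mid-length pt [563.6 260.9] len 131.6
148 [257 357] 73 [[506.1, 224.5], [504.7, 287.2]]
160 [285 357] 71 [[513.5, 242.1], [512.3, 287.6]]
172 [258 358] 75 [[521.3, 225.0], [519.9, 288.5]]
184 [294 357] 48 [[528.7, 247.9], [527.6, 288.3]]
196 [259 339] 49 [[536.8, 225.5], [535.7, 277.2]]
[(130, np.float64(151.0)), (133, np.float64(178.0)), (136, np.float64(171.0)), (139, np.float64(56.0)), (142, np.float64(60.0)), (145, np.float64(60.0)), (148, np.float64(60.0)), (151, np.float64(60.0)), (154, np.float64(60.0)), (157, np.float64(59.0)), (160, np.float64(59.0)), (163, np.float64(58.0)), (166, np.float64(57.0)), (169, np.float64(58.0))]
```

Call:
arm_command --series "1 0.005 0.05 0.3 0; 1 0 0 0.3 0; 1 0 0 0.22 0; 1 0 0 0 0; 1 0 0 0 0"

```text
t: 19.3
tool_pos: [0.5695, 0.2669, 0.0331]
tool_rot: [-0.0, -0.013, 1.0, -0.0]
force: [0.8, 0.2, -0.6]
gripper_width: 0.34
gripper_force: 59.4
```

```bash
python3 plan.py .569 .2668 .0105 181.6; python3 cut.py w15 "(260,150,370,440)" .039 181.6 | grep rect
python3 - <<'E'
from h import *
s=load('w15');V=s['color'].max(2).astype(int)
for r in range(100,200,6):
    k=np.flatnonzero(V[r,230:400]<75)+230
    if len(k)>5: print(r,k[[0,-1]],len(k),(wplane(s,[[k[0]-.5,r],[k[-1]+.5,r]],.009)[:,:2]*1000).round(1).tolist())
E
```

```text
t 19.3 pos [0.5695 0.2669 0.0331] th -178.5 w 0.34 F [ 0.8  0.2 -0.6] | shift [ 0.005 -0.001  0.283] yaw -0.001 j6 -1.24
shift after turn [ 0.005 -0.001  0.283]
all rect ((565.8040161132812, 267.1516418457031), (134.31857299804688, 46.063961029052734), 0.7034104466438293) red rect ((555.1390380859375, 266.3143005371094), (96.01144409179688, 35.43515396118164), 1.493529200553894)
148 [264 366] 103 [[500.8, 241.7], [499.7, 287.9]]
154 [263 366] 104 [[503.6, 241.3], [502.4, 288.0]]
160 [263 366] 104 [[506.3, 241.3], [505.1, 288.2]]
166 [264 365] 102 [[509.1, 241.7], [507.9, 287.9]]
172 [264 366] 101 [[511.8, 241.7], [510.6, 288.5]]
178 [264 365] 70 [[514.6, 241.7], [513.4, 288.2]]
184 [265 365] 68 [[517.4, 242.1], [516.2, 288.3]]
190 [230 365] 68 [[520.4, 225.6], [519.0, 288.5]]
196 [230 365] 66 [[523.2, 225.5], [521.8, 288.7]]
```

Call:
arm_command --series "1 0.005 0 0.18 0; 1 0 0 0.1 0; 1 0 0 0 0; 1 0 0 0 0"

```text
t: 19.75
tool_pos: [0.569, 0.2671, 0.0104]
tool_rot: [-0.0, -0.014, 1.0, -0.0]
force: [-0.2, 0.2, -0.1]
gripper_width: 0.338
gripper_force: 59.4
```

Call:
arm_command --series "0.45 0 0 0 0; 0.45 0 0 0 0; 0.4 0 0 0 0; 0.4 0 0 -0.2 0; 0.4 0 0 -0.5 0; 0.3 0 0 -0.5 0; 0 0 0 -0.3 0; 0 0 0 0 0"

```text
t: 20.55
tool_pos: [0.5727, 0.2686, 0.1383]
tool_rot: [0.005, -0.014, 1.0, 0.002]
force: [-0.1, -0.4, 1.2]
gripper_width: 0.995
gripper_force: 0.0
```

```bash
python3 cut.py w16 "(260,80,370,300)" .016 181.6 | grep -v "jaw \["; python3 - <<'E'
from h import *
s=load('top0');V=s['color'].max(2)
for z in (.0,.019):
    p=wp=onplane(s,[[487,272],[482,322]],z); print(p.round(4),np.linalg.norm(p[:,:2],axis=1))
E
python3 plan.py .455 -.397 .13 180
```

```text
red [297. 202.] [ 288  140   23  126 1211]
red [329. 202.] [ 314  140   24  126 1227]
all rect ((560.8416748046875, 265.8298034667969), (145.68353271484375, 84.18708038330078), 1.4800294637680054) red rect ((555.5170288085938, 266.4457702636719), (95.44652557373047, 35.58013916015625), 1.466907024383545)
-71 lat -43.2 40.8 | -59 lat -43.3 40.0 | -47 lat -43.3 39.3 | -35 lat -43.5 38.6 | -23 lat -42.8 37.9 | -11 lat -42.3 37.3 | 1 lat -42.9 36.0 | 13 lat -42.9 35.5 | 25 lat -42.5 35.5 | 37 lat -42.8 35.4 | 49 lat -42.5 34.3 | 61 lat -42.3 34.6 | 73 lat -42.0 34.5 | 
c0 [556.5 264.3] mid-length pt [561.  264.4] len 145.7
[[ 0.459  -0.4198  0.    ]
 [ 0.3559 -0.4072  0.    ]] [0.62206554 0.54083438]
[[ 0.4579 -0.4145  0.019 ]
 [ 0.3564 -0.4021  0.019 ]] [0.61768012 0.53727146]
t 20.6 pos [0.5714 0.268  0.1354] th -178.4 w 0.999 F [ 0.8 -0.5 -0.5] | shift [ 1.68  -8.27   0.039] yaw 0.018 j6 -1.24
shift after turn [ 1.455 -8.313  0.039]
```

Call:
arm_command --series "0 0.09 -0.5 0 0; 0 0.09 -0.5 0 0; 0 0.09 -0.5 0 0; 0 0.09 -0.5 0 0; 0 0.09 -0.5 0 0; 0 0.09 -0.5 0 0; 0 0.09 -0.5 0 0; 0 0.09 -0.5 0 0"

```text
t: 21.4
tool_pos: [0.519, -0.0556, 0.1301]
tool_rot: [-0.001, -0.014, 1.0, 0.0]
force: [0.9, -0.4, -0.0]
gripper_width: 1.002
gripper_force: 0.0
```

Call:
arm_command --series "0 0.09 -0.5 0 0; 0 0.09 -0.5 0 0; 0 0.09 -0.5 0 0; 0 0.09 -0.5 0 0; 0 0.09 -0.5 0 0; 0 0.09 -0.5 0 0; 0 0.09 -0.5 0 0; 0 0.09 -0.5 0 0"

```text
t: 22.2
tool_pos: [0.4703, -0.3767, 0.1299]
tool_rot: [-0.001, -0.014, 1.0, 0.001]
force: [0.8, 0.3, 0.2]
gripper_width: 0.997
gripper_force: 0.0
```

Call:
arm_command --series "0 0.09 -0.45 0 0; 0 0 0 0 0; 0 0 0 0 0"

```text
t: 22.5
tool_pos: [0.4643, -0.4119, 0.1296]
tool_rot: [-0.001, -0.013, 1.0, 0.001]
force: [0.4, -0.1, 0.2]
gripper_width: 1.003
gripper_force: 0.0
```

```bash
cat > roll.py <<'E'
import sys; from h import *
s=snap('wrist',sys.argv[1]); roi=eval(sys.argv[2]); zp=float(sys.argv[3])
hsv=cv2.cvtColor(s['color'],cv2.COLOR_RGB2HSV);H,S,V=[hsv[...,i].astype(int) for i in range(3)]
for c,st,m in blobs((S>50)&(H>8)&(H<28)&(V>90),roi,40):
    cn=np.argwhere(m)[:,::-1];w=(wplane(s,cn,zp)[:,:2]*1000).astype(np.float32)
    p=wz(s,m);print('core',c.round(),st,cv2.minEnclosingCircle(w),'z',np.percentile(p[:,2],[50,90]).round(4))
E
python3 plan.py .458 -.415 .13 180;python3 roll.py w17 "(180,60,480,330)" .019
```

```text
t 22.5 pos [ 0.4643 -0.4119  0.1296] th -178.5 w 1.003 F [ 0.4 -0.1  0.2] | shift [ 0.079 -0.036 -0.004] yaw 0.017 j6 -2.4
shift after turn [ 0.078 -0.038 -0.004]
core [328.  85.] [297  60  58  49 546] ((356.4965515136719, -407.73919677734375), 19.279056549072266) z [0.0182 0.0195]
core [308. 229.] [282 199  53  52 658] ((457.7337646484375, -417.43792724609375), 19.16693687438965) z [0.0182 0.0193]
```

Call:
arm_command --series "0 0.087 -0.065 0.3 0; 0 0 0 0.4 0; 0 0 0 0.4 0; 0 0 0 0.3 0; 0 0 0 0.14 0; 0 0 0 0 0; 0 0 0 0 0"

```text
t: 23.25
tool_pos: [0.4592, -0.4171, 0.0088]
tool_rot: [0.0, -0.014, 1.0, -0.0]
force: [0.4, 0.2, -1.0]
gripper_width: 1.002
gripper_force: 0.0
```

```bash
python3 plan.py .4575 -.4173 .005 180;python3 roll.py w18 "(180,160,480,400)" .019
```

```text
t 23.25 pos [ 0.4592 -0.4171  0.0088] th -178.4 w 1.002 F [ 0.4  0.2 -1. ] | shift [ 0.022 -0.001  0.048] yaw 0.019 j6 -2.42
shift after turn [ 0.022 -0.002  0.048]
core [315. 328.] [ 270  281   91   78 2960] ((457.66693115234375, -417.570068359375), 19.13180160522461) z [0.0151 0.019 ]
```

Call:
arm_command --series "0 0.02 -0.003 0.045 0; 1 0 0 0 0; 1 0 0 0 0; 1 0 0 0 0; 1 0 0 0 0; 1 0 0 0 0; 1 0 0 0 0; 1 0 0 0 0"

```text
t: 24.1
tool_pos: [0.4574, -0.4182, 0.0052]
tool_rot: [0.001, -0.014, 1.0, -0.001]
force: [-0.6, -0.3, 5.7]
gripper_width: 0.622
gripper_force: 63.4
```

Call:
arm_command --series "1 0 0 -0.3 0; 1 0 0 -0.5 0; 1 0 0 -0.5 0; 1 0 0 0 0; 1 0 0 0 0"

```text
t: 24.6
tool_pos: [0.4576, -0.4183, 0.1097]
tool_rot: [0.001, -0.014, 1.0, -0.001]
force: [-0.1, 0.9, -2.4]
gripper_width: 0.618
gripper_force: 63.1
```

```bash
python3 plan.py .6145 .1125 .11 181.6;python3 roll.py w19 "(240,160,400,400)" .125
```

```text
t 24.6 pos [ 0.4576 -0.4183  0.1097] th -178.4 w 0.618 F [-0.1  0.9 -2.4] | shift [-2.141  6.579 -0.015] yaw -0.0 j6 -2.42
shift after turn [-2.146  6.578 -0.015]
core [315. 338.] [ 269  290   92   77 2897] ((457.1487121582031, -418.7379455566406), 18.835704803466797) z [0.1201 0.1234]
```

Call:
arm_command --series "1 -0.15 0.47 0 0; 1 -0.15 0.47 0 0; 1 -0.15 0.47 0 0; 1 -0.15 0.47 0 0; 1 -0.15 0.47 0 0; 1 -0.15 0.47 0 0; 1 -0.15 0.47 0 0; 1 -0.15 0.47 0 0"

```text
t: 25.45
tool_pos: [0.5433, -0.1122, 0.1058]
tool_rot: [-0.002, -0.014, 1.0, 0.001]
force: [0.3, -0.2, -1.1]
gripper_width: 0.622
gripper_force: 63.2
```

Call:
arm_command --series "1 -0.15 0.47 0 0; 1 -0.15 0.47 0 0; 1 -0.15 0.47 0 0; 1 -0.15 0.47 0 0; 1 -0.15 0.47 0 0; 1 -0.15 0.47 0 0; 1 0 0 0 0; 1 0 0 0 0"

```text
t: 26.25
tool_pos: [0.609, 0.114, 0.1057]
tool_rot: [-0.002, -0.015, 1.0, -0.0]
force: [-0.9, 0.4, -0.5]
gripper_width: 0.625
gripper_force: 63.2
```

```bash
python3 plan.py .6145 .112 .03 181.6;python3 roll.py w20 "(240,250,400,400)" .12; python3 - <<'E'
from h import *
s=load('w20');V=s['color'].max(2).astype(int)
for c,st,m in blobs(V<78,(235,190,385,320),200):
    cn=max(cv2.findContours(m.astype(np.uint8),0,1)[0],key=len)[:,0]
    top=np.array([[x,cn[cn[:,0]==x,1].min()] for x in np.unique(cn[:,0])][4:-4])
    p=wplane(s,top,.010)[:,:2]*1000
    A=np.c_[2*p,np.ones(len(p))];k=np.linalg.lstsq(A,(p**2).sum(1),rcond=None)[0];print(c,st,k[:2],np.sqrt(k[2]+k[0]**2+k[1]**2))
    # fixed radius 34
    from scipy.optimize import least_squares
    r=least_squares(lambda q:np.hypot(*(p-q).T)-34,[614,112],loss='soft_l1');print(r.x,np.abs(r.fun).mean())
E
```

```text
t 26.25 pos [0.609  0.114  0.1057] th -178.3 w 0.625 F [-0.9  0.4 -0.5] | shift [-0.071 -0.026  0.946] yaw 0.001 j6 -1.5
shift after turn [-0.071 -0.026  0.946]
core [315. 338.] [ 269  290   92   77 2865] ((609.2098999023438, 113.51467895507812), 18.939022064208984) z [0.1162 0.1195]
[313.31921922 260.04024024] [ 240  199  145  121 9990] [629.18996092 111.80455228] 47.010633620538776
[614.35802181 112.50624153] 5.776256324527623
```

Call:
arm_command --series "1 -0.07 -0.026 0.3 0; 1 0 0 0.4 0; 1 0 0 0.25 0; 1 0 0 0 0; 1 0 0 0 0"

```text
t: 26.8
tool_pos: [0.6155, 0.1101, 0.0317]
tool_rot: [-0.001, -0.013, 1.0, -0.0]
force: [0.9, -1.0, 1.1]
gripper_width: 0.625
gripper_force: 63.2
```

```bash
python3 plan.py .6145 .112 .012 181.6;python3 roll.py w21 "(240,250,400,400)" .043; python3 -c "
import cv2;i=cv2.imread('pics/w21.png');cv2.imwrite('pics/w21c.png',cv2.resize(i[130:430,150:480],None,fx=2,fy=2)[:600])"
```

```text
t 26.8 pos [0.6155 0.1101 0.0317] th -178.5 w 0.625 F [ 0.9 -1.   1.1] | shift [0.011 0.024 0.246] yaw -0.001 j6 -1.5
shift after turn [0.011 0.024 0.246]
core [315. 337.] [ 269  290   92   77 3064] ((617.6491088867188, 109.7380142211914), 19.389650344848633) z [0.0415 0.0454]
```

View pics/w21c.png

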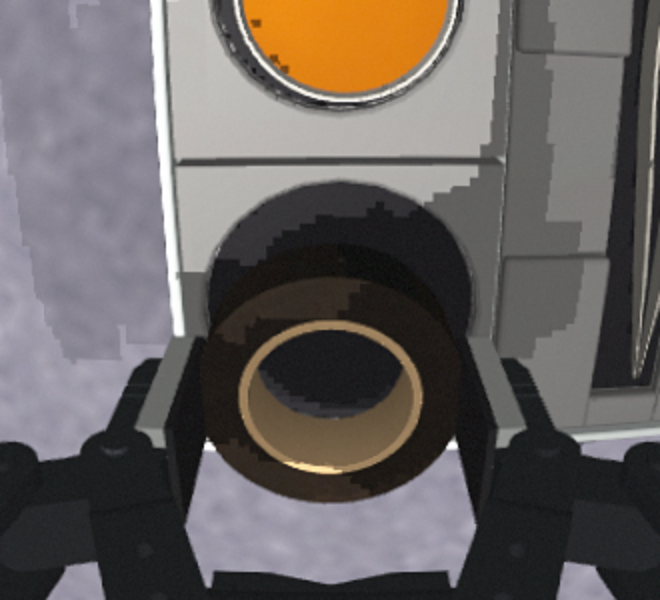

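```bash
python3 - <<'E'
from h import *
from scipy.optimize import least_squares
s=load('w21')
px=np.array([[340,181],[270,202],[225,245],[207,290],[415,203],[460,250],[474,295]])/2+[150,130]
p=wplane(s,px,.011)[:,:2]*1000;r=least_squares(lambda q:np.hypot(*(p-q).T)-34,[614,112]);print(p.round(1).tolist(),r.x,r.fun.round(1))
E
```

```text
[[579.2, 111.2], [584.7, 95.1], [595.6, 84.4], [607.5, 79.6], [584.0, 128.7], [595.5, 140.3], [607.3, 144.9]] [613.9766908  112.34177083] [ 0.8 -0.  -0.6 -0.7  0.1 -0.5 -0.8]
```

Call:
arm_command --series "1 0.018 0.029 0 0; 1 0 0 0.15 0; 1 0 0 0.1 0; 1 0 0 0 0; 1 0 0 0 0; 1 0 0 0 0"

```text
t: 27.45
tool_pos: [0.6142, 0.1136, 0.0116]
tool_rot: [-0.0, -0.014, 1.0, -0.0]
force: [0.0, -0.8, -0.4]
gripper_width: 0.625
gripper_force: 63.2
```

Call:
arm_command --series "0.2 0 0 0 0; 0.2 0 0 0 0; 0.2 0 0 0 0; 0.2 0 0 -0.2 0; 0.2 0 0 -0.4 0; 0.2 0 0 -0.5 0; 0 0.4 0 -0.3 0; 0 0.4 0 0 0"

```text
t: 28.25
tool_pos: [0.554, 0.1122, 0.1308]
tool_rot: [0.005, -0.013, 1.0, 0.0]
force: [-0.4, 0.8, 0.6]
gripper_width: 0.994
gripper_force: 0.0
```

Call:
arm_command --series "0 0.4 0 -0.3 0; 0 0.4 0 -0.3 0; 0 0 0 0 0; 0 0 0 0 0"

```text
t: 28.65
tool_pos: [0.4875, 0.1103, 0.1742]
tool_rot: [0.002, -0.014, 1.0, 0.0]
force: [0.4, 0.4, 0.1]
gripper_width: 0.999
gripper_force: 0.0
```

```bash
python3 plan.py .5 .1 .2 180; python3 - <<'E'
from h import *
s=snap('top','top1');P=depthpts(s);hsv=cv2.cvtColor(s['color'],cv2.COLOR_RGB2HSV);H,S,V=[hsv[...,i].astype(int) for i in range(3)]
w=snap('wrist','w22');h=cv2.cvtColor(w['color'],cv2.COLOR_RGB2HSV);a,b,c_=[h[...,i].astype(int) for i in range(3)]
def rep(n,m,z,am=80):
    for c,st,k in blobs(m,(0,0,640,400),am):
        p=wplane(w,np.argwhere(k)[:,::-1],z)[:,:2]*1000; q=wz(w,k)
        print(n,c.round(),st[4],'rect',[np.round(v,1) for v in cv2.minAreaRect(p.astype(np.float32))],'z',np.percentile(q[:,2],[10,50,90]).round(4))
rep('tin/core',(b>60)&(a>5)&(a<28)&(c_>90),.02)
rep('red',(b>140)&((a<5)|(a>172)),.016)
rep('black',(c_<75),.006,600)
for n,m,roi in [('reel',(S>80)&(H>75)&(H<100),(345,265,395,310)),('file',(S>150)&(H>20)&(H<35),(365,185,390,265))]:
    print(n,[(c.round(1),st[4]) for c,st,_ in blobs(m,roi,5)])
E
```

```text
t 28.65 pos [0.4875 0.1103 0.1742] th -178.4 w 0.999 F [0.4 0.4 0.1] | shift [-0.154 -0.133 -0.322] yaw 0.018 j6 -1.48
shift after turn [-0.157 -0.128 -0.322]
tin/core [ 35. 233.] 227 rect [array([ 509.1, -181.8]), array([59.7, 11.1]), np.float64(6.1)] z [0.0043 0.0066 0.0083]
tin/core [315. 270.] 1718 rect [array([535. , 110.6]), array([41.7, 41.9]), np.float64(43.8)] z [0.0145 0.0155 0.0166]
tin/core [316. 351.] 490 rect [array([618.5, 113. ]), array([38.9, 38. ]), np.float64(1.5)] z [0.0136 0.0238 0.0253]
tin/core [ 52. 387.] 176 rect [array([ 725.6, -234.9]), array([15.3, 59.8]), np.float64(70.6)] z [0.0206 0.0222 0.0233]
red [474. 285.] 1640 rect [array([554.7, 264.6]), array([98.3, 39. ]), np.float64(1.4)] z [0.0095 0.0157 0.0174]
black [568.  91.] 26697 rect [array([396.7, 354.4]), array([309. , 268.4]), np.float64(9.5)] z [-0.1784 -0.177  -0.1751]
black [345. 201.] 1134 rect [array([475.5, 138.1]), array([22.9, 73.5]), np.float64(13.1)] z [-0.001  -0.      0.0008]
black [474. 345.] 8762 rect [array([655.7, 307.1]), array([323.4, 156.3]), np.float64(36.4)] z [0.0062 0.2183 0.244 ]
black [395. 295.] 1819 rect [array([574.3, 176. ]), array([133.6,  48.7]), np.float64(1.5)] z [0.0056 0.0065 0.0077]
black [147. 370.] 6852 rect [array([ 687.3, -113.9]), array([114.9, 299.9]), np.float64(20.3)] z [0.1902 0.2323 0.2451]
black [314. 335.] 2174 rect [array([620.2, 112.1]), array([74.4, 67.3]), np.float64(1.5)] z [0.0062 0.0233 0.0248]
reel [(array([370., 277.]), np.int32(5)), (array([376. , 279.2]), np.int32(5)), (array([371.2, 283.9]), np.int32(14)), (array([359., 288.]), np.int32(5)), (array([366.4, 290.9]), np.int32(38)), (array([379., 293.]), np.int32(7)), (array([365.6, 297.5]), np.int32(13))]
file [(array([378.9, 244.4]), np.int32(91))]
```

```bash
python3 -c "
from workcell import manip
print(manip.sign_off())"
```

```text
the job is handed in; nothing more can be done
None
```

The kit is made up and handed in: tin, tape roll, tweezers and side cutters each sit in their own pocket, the file and braid reel were not touched, and it took about 29 s of the 104 s allowed; the sign-off gave no verdict.

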